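# Jack up the key machine over its crept pad and hold it

## Task

One of the two rubber pads under the front feet of the key-cutting machine has crept out to the front, and I want to push it back. Slide the toe jack in until its saddle is squarely under the marked lift lug on that pad's side, then pump the handle until that foot stands about a centimetre clear of its pad. The jack sinks when its handle is let up, so finish while holding the handle pressed right down, with the machine on the jack and the other things on the bench left alone.

Things in the scene. Friction and masses are not known exactly. Their poses are not given: they have to be found in the camera images.
- machine: Grey key-cutting machine, 270 x 250 x 215 mm, 5.5 kg, loose. Origin: bench level, middle of it; +x to its back (front face at x = -130 mm), +y along its width. Two flat lift lugs (50 mm wide, cast arrow on top, z = 50 to 68 mm) stick out to x = -195 mm at y = -110 and +110 mm. Front feet stand on loose 10 mm pads. Jacked at a lug, that side rises; its foot rises 0.65 mm per mm of saddle.
- lift_pad_near (a point): Centre of the 30 mm round boss under the lift lug at the machine's y = -110 mm (the one nearer the robot); it faces down, 46 mm above the bench. Its z axis is the machine's.
- lift_pad_far (a point): The same under the lift lug at the machine's y = +110 mm (farther from the robot).
- foot_near (a point): Centre of the underside of the front foot at the machine's y = -48 mm, x = -108 mm, beside lift_pad_near; 10 mm above the bench while it stands on its pad.
- foot_far (a point): The same for the front foot at y = +48 mm, beside lift_pad_far.
- pad_crept: Black rubber pad, 56 x 34 mm, 10 mm thick, that has crept out 34 mm to the front, so that 40 mm of it shows in front of the machine. Origin: the point on the bench under the foot that stands on it (either front foot), not the pad's middle.
- pad_home: The like pad under the other front foot, in its right place, with only about 6 mm showing. Origin: on the bench under its foot, also the pad's middle.
- jack: Small hydraulic toe jack, alloy, loose, 1 kg, slides on the bench (6 N). Origin on the bench; toe to its -x, pump handle to +x. Base 70 mm wide, x = -65 to 140 mm. Upright blue cylinder, 56 mm diameter, axis at x = 20 mm, top at z = 104 mm, can be gripped from above across y; a bracket's head 38 mm wide stands over it up to z = 124 mm, its front plate at x = -24 mm; toe 32 mm wide, to x = -79 mm.
- jack_body (a point): Point on the blue cylinder's axis, 85 mm above the bench, at the jack's (20, 0) mm: a good place to grip it. Eased up by part of its weight the jack slides without digging in.
- saddle (a point): Centre of the top of the 30 mm round saddle on the toe, at the jack's (-62, 0) mm; 34 mm above the bench when fully down. It rises with the pump.
- saddle_lift (a joint): How far the saddle is raised, m, 0 to 0.044. A full stroke of the handle pumps it up by 8 to 14 mm; under the machine's load it sinks about 3 mm/s whenever the handle is not held pressed, unloaded it stays.
- pump_handle (a joint): Angle of the pump handle, rad: 0 at rest, 0.66 rad (38 deg) above level; 0.62 right down, nearly level. A spring brings it back up. Pressing needs 5 to 20 N at handle_grip, more when fast. Up to 0.2 rad of a stroke is free play.
- handle_grip (a point): Point on the axis of the handle's 23 mm thick, 80 mm long rubber grip, 165 mm from the pivot (the grip runs from 135 to 215 mm). The pivot is at the jack's (85, 0, 50) mm; at rest this point is at (215, 0, 151) mm, right down at (250, 0, 57) mm.
- padlock: Brass padlock, 50 x 28 x 76 mm, standing. Leave alone. Origin at the centre of its underside.
- lock_cylinder: Brass profile lock cylinder, 66 mm long, 34 mm high, lying. Leave alone. Origin at the centre of its underside.
- screwdriver: Screwdriver with a black handle, lying. Leave alone. Origin at the centre of its underside.
- bench_hammer: Hammer, lying. Leave alone. Origin at the centre of its underside.
- oil_bottle: White plastic oil bottle, 44 mm diameter, 110 mm high. Leave alone. Origin at the centre of its underside.
- pin_tray: Grey divided tray, 100 x 140 x 22 mm. Leave alone. Origin at the centre of its underside.
- cut_key: Loose steel key, 60 mm long. Leave alone. Origin at the centre of its underside.
There are look-alikes about, which are no part of the job. Leave any purple look-alike of the pad_crept alone.

How it is judged:
By the outcome, as a careful person would: the job done as asked, in the order asked, and still so for the second after the job is handed in, while the arm keeps its last pose, push and grip.
It also fails if it takes over 64 s, if anything falls off the work surface, if the arm or the gripper's body presses on something with over 40 N, if the wrist force passes 120 N, or if a joint passes its speed limit or range.

## Robot

A 6-joint arm with a two-finger parallel gripper is mounted at the origin on the work surface. World frame = base frame: x ahead of the robot, y to its left, z up, the work surface at z = 0. Lengths are in m, angles in rad, forces in N, time in s.
With the tool pointing down it reaches from about 0.225 to 0.875 m from the base axis. Payload 3.4 kg.
Tool frame: the origin (TCP) lies at the very end of the fingers, on their centre line; the grasp point (between the pads) lies behind it (manip.grasp_offset is the z of the grasp point in the tool frame, in m); z points along the fingers, y is the line along which they close (so a half turn about z gives the same grasp; the last joint's range is limited). The gripper opens to 85 mm and grips with 20 to 120 N. Pads are 22 mm wide; open, the fingers measure 114 mm over their backs; the gripper's body (76 mm by 85 mm) begins 54 mm behind the grasp point. The pads swing forward as they close: fully open they stand 13 mm farther back than shut.
Start: joints at [-1.33, 0.276, 1.505, -0, 1.361, -0.121], TCP at [0.204, -0.538, 0.231] pointing down, gripper open.
Joint ranges: [-2.89, 2.89], [-0.75, 2.08], [0.22, 2.7], [-1.18, 4.32], [0.11, 2.71], [-2.7, 2.7]. Speed limits (rad/s): [2.57, 2.57, 3.14, 3.14, 3.14, 3.14].

## Interface

Orientations are given as a unit quaternion [w, x, y, z].
In Python, from rig import manip gives the robot as it stands.
- The arm moves only by the shell command python3 -m pendant 'ROWS' [FORCE]. ROWS is JSON, a list of rows, each an object of numbers: "dx", "dy", "dz": the shift along the tool's x, y, z in m; "rx", "ry", "rz": the turn, a rotation vector about the tool's x, y, z in degrees; "hand": the finger opening in m, from 0 to 0.0854. In form: [{"dx": .., "dy": .., "dz": .., "rx": .., "ry": .., "rz": .., "hand": ..}, ...]. A call has 1 to 12 rows; each row shifts and turns the commanded pose from where the row before left it, along the tool's axes as they then stand; what a row does not reach is not made up. A row lasts 1/12 s, in which the tool goes at most 41.7 mm and 7.16 degrees, less where a joint would pass 70% of its speed; a pose out of reach is approached as far as the arm can. A call is refused whole if a number of a shift passes 0.0417 or a number of a turn 7.16, either way. A call with a gripper value outside its range is refused whole. The fingers move at their own pace and stop on an object; FORCE is the grip in N (left out, the last holds). Time passes only in rows, so rows that do not move let the fingers close. It gives the time, the measured TCP pose, the force, the opening and the grip force at its end, in the units of the state.
- manip.get_state(): the state, without advancing time (a new reading comes with each control period).
- manip.get_image(name): name is "side" or "top" or "wrist"; returns a dict with "frame" (384x512x3 uint8, red, green, blue), "fx", "fy", "cx", "cy" (pixels), "distortion" ([k1, k2, p1, p2, k3] as OpenCV has them; the pictures are not rectified), "position" and "attitude" of the camera in the world; the wrist camera has in their place "mount" (4x4, takes a point from camera to tool coordinates, whose origin is the TCP and whose axes are the flange's). Camera axes: x right, y up, looking along -z (the intrinsics and any distortion apply to the point x, -y, -z); pixel columns grow to the right and rows downward; lengths in m; the calibration is good to about 2 mm. A picture is of the moment at which its call begins: read the wrist's pose just before it. There is no depth.
- manip.sign_off(): hands the job in; it is judged then, once.
The state is a dict: "clock": time; "qpos": joint angles; "qd": joint speeds; "effort": joint torques, N m; "position": TCP position; "ee_rot": TCP orientation; "contact_force": force on the tool from outside, world axes, zero at the start; "moment": the same for the moment, N m; "width": finger opening in m; "gripper_force": force on a finger pad.
Only numpy, scipy, OpenCV 4.12 (cv2) and the standard library are available. Lean on these libraries where they do the work, as an engineer would, in place of code of your own. Each camera call takes 0.05 s, during which the arm holds its last target. There are 200 camera calls.

## Working session

There is one attempt and no reset: what is moved stays moved. The work goes in short steps, Python scripts to look and compute and a shell command to move; the robot and the scene stay as the last step left them, time stands still between calls to the robot, and variables do not carry over. Pictures are saved under pics/ and viewed, at most 10 in all, crops included, and the job is handed in when it is done.

```bash
ls; mkdir -p pics; cat > h.py <<'E'
import numpy as np, cv2, json
from scipy.spatial.transform import Rotation as R
from rig import manip
def cam(n):
    s=manip.get_state(); d=manip.get_image(n)
    if n=='wrist':
        T=np.eye(4); q=s['ee_rot']; T[:3,:3]=R.from_quat([q[1],q[2],q[3],q[0]]).as_matrix(); T[:3,3]=s['position']
        M=T@np.array(d['mount'])
    else:
        M=np.eye(4); a=np.array(d['attitude'])
        M[:3,:3]=a if a.shape==(3,3) else R.from_quat([a[1],a[2],a[3],a[0]]).as_matrix()
        M[:3,3]=d['position']
    K=np.array([[d['fx'],0,d['cx']],[0,d['fy'],d['cy']],[0,0,1]])
    return dict(im=np.array(d['frame']),K=K,D=np.array(d['distortion'],float),M=M)
def save(c,f): cv2.imwrite(f,c['im'][:,:,::-1])
def ray(c,px,z):
    u=cv2.undistortPoints(np.array(px,float).reshape(-1,1,2),c['K'],c['D']).reshape(-1,2)
    d=np.c_[u[:,0],-u[:,1],-np.ones(len(u))]@c['M'][:3,:3].T; o=c['M'][:3,3]
    return o+d*((z-o[2])/d[:,2])[:,None]
def proj(c,P):
    p=(np.array(P,float).reshape(-1,3)-c['M'][:3,3])@c['M'][:3,:3]
    return cv2.projectPoints(p*[1,-1,-1],np.zeros(3),np.zeros(3),c['K'],c['D'])[0].reshape(-1,2)
import pickle
def keep(c,f): pickle.dump(c,open(f,'wb'))
def load(f): return pickle.load(open(f,'rb'))
E
python3 - <<'E'
from h import *
for n in ('top','side'):
    c=cam(n); keep(c,n+'0.pkl'); save(c,f'pics/{n}0.png'); print(n,c['M'].round(3).tolist(),c['K'][0,0],c['D'])
s=manip.get_state();print(s['position'],s['ee_rot'],s['contact_force'],manip.grasp_offset)
t=cv2.imread('pics/top0.png')
E
```

```text
pics
top [[0.004, 0.986, -0.168, 0.339], [-1.0, 0.003, -0.007, 0.091], [-0.006, 0.168, 0.986, 1.277], [0.0, 0.0, 0.0, 1.0]] 422.5829645505961 [-0.06013043  0.          0.          0.          0.        ]
side [[0.318, 0.647, -0.693, -0.367], [-0.948, 0.212, -0.238, -0.259], [-0.007, 0.732, 0.681, 1.055], [0.0, 0.0, 0.0, 1.0]] 399.81809023748036 [-0.09486564  0.          0.          0.          0.        ]
[ 0.20341229 -0.53731899  0.23049797] [-8.41226140e-04  9.83685112e-01  1.79896891e-01 -4.28356494e-05] [ 0.4811907  -0.54911566 -0.50610508] -0.0187
```

View pics/top0.png

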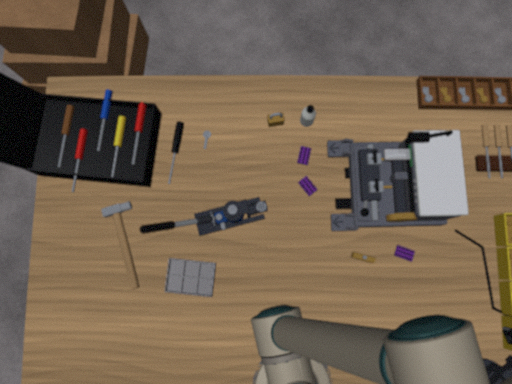

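View pics/side0.png

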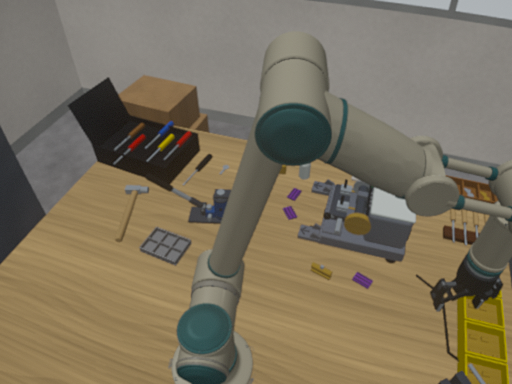

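Top view: the machine faces left, with lugs at about (337,147) far and (343,222) near. The jack is at (232,214) with its handle to the left. Possible crept pads: a dark pad at (343,203) (near), a dark pad at (348,172) (far), and purple look-alikes at (304,155), (307,186) and (404,253), which are excluded. I'll check with a close crop.

```bash
python3 - <<'E'
from h import *
c=load('top0.pkl');im=c['im'][:,:,::-1]
a=cv2.resize(im[130:240,320:400],None,fx=5,fy=5,interpolation=cv2.INTER_CUBIC)
b=cv2.resize(im[180:250,135:275],None,fx=2.8,fy=2.8,interpolation=cv2.INTER_CUBIC)
o=np.zeros((550,800,3),np.uint8);o[:550,:400]=a;o[:196,400:792]=b
cv2.imwrite('pics/crop1.png',np.clip(o*1.5,0,255).astype(np.uint8))
E
```

```text
(no output)
```

View pics/crop1.png

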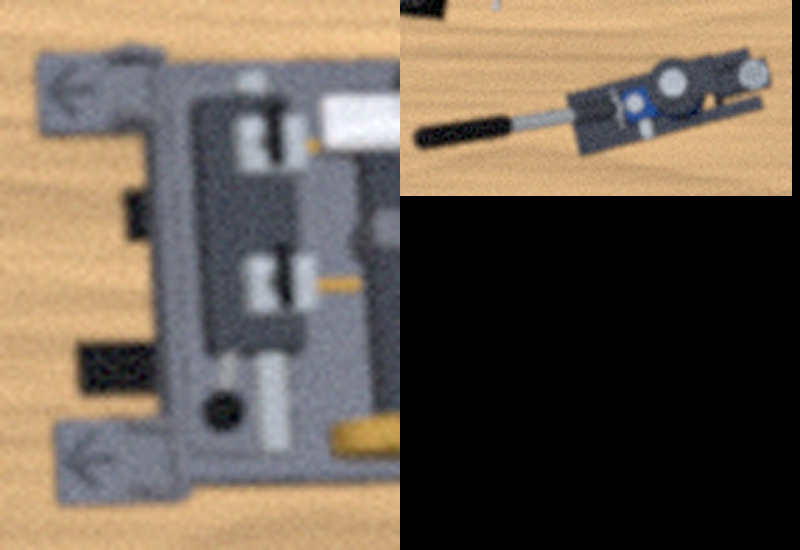

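Confirmed: the near pad is the black one that shows about 40 mm, so the target is the near lug. Now its pose and the jack's pose.

```bash
python3 - <<'E'
from h import *
c=load('top0.pkl')
A=lambda u,v:(320+u/5-.4,130+v/5-.4)
B=lambda u,v:(135+(u-400)/2.8-.3,180+v/2.8-.3)
print('lugs',ray(c,[A(38,52),A(40,133),A(57,421),A(57,503)],.068).round(4).tolist())
print('saddle',ray(c,[B(753,75)],.034).round(4), 'head',ray(c,[B(672,82)],.124).round(4))
print('grip ends',ray(c,[B(418,138)],.180).round(4),ray(c,[B(510,125)],.133).round(4))
print('base rear',ray(c,[B(568,97),B(583,156)],.012).round(4))
E
```

```text
lugs [[0.7126, -0.1049, 0.068], [0.6629, -0.1048, 0.068], [0.4918, -0.1106, 0.068], [0.4445, -0.1095, 0.068]]
saddle [[0.5173 0.0919 0.034 ]] head [[0.4972 0.1715 0.124 ]]
grip ends [[0.4357 0.4043 0.18  ]] [[0.4531 0.328  0.133 ]]
base rear [[0.4957 0.2913 0.012 ]
 [0.4323 0.2734 0.012 ]]
```

```bash
cat >> h.py <<'E'
def st():
    s=manip.get_state(); q=s['ee_rot']; Rm=R.from_quat([q[1],q[2],q[3],q[0]]).as_matrix()
    return s,np.array(s['position']),Rm
def plan(p1,yang,N,p0=None,R0=None,rz=None):
    """constant rows (dx,dy,dz,rz) x N taking tool to p1 with tool y axis at world angle yang deg (mod 180), assuming vertical tool"""
    if p0 is None: _,p0,R0=st()
    a0=np.degrees(np.arctan2(R0[1,1],R0[0,1])); da=(yang-a0+90)%180-90
    w=-da/N; S=np.zeros((3,3)); Rk=R0.copy()
    for k in range(N): S+=Rk; Rk=Rk@R.from_rotvec([0,0,np.radians(w)]).as_matrix()
    d=np.linalg.solve(S,np.array(p1)-p0)
    print('N',N,'dx,dy,dz',d.round(4),'rz',round(w,3),'yang0',round(a0,2),'tilt',R0[:,2].round(4), 'step',np.linalg.norm(d).round(4))
E
python3 - <<'E'
from h import *
s,p,Rm=st(); print(s['qpos'],Rm.round(3).tolist())
p2=p+[0,0,.075]
plan([.492,.16,.30],14,22,p2,Rm)
c=cam('wrist'); print(c['K'],c['M'].round(3),manip.get_image('wrist')['mount'])
E
python3 -m pendant '[{"dz":-0.025},{"dz":-0.025},{"dz":-0.025}]'
```

```text
[-1.32999955e+00  2.76572550e-01  1.50601899e+00  1.55687705e-05
  1.36068568e+00 -1.20969879e-01] [[0.935, 0.354, -0.0], [0.354, -0.935, 0.002], [0.0, -0.002, -1.0]]
N 22 dx,dy,dz [ 0.0372 -0.0046  0.0003] rz -3.785 yang0 -69.27 tilt [-4.0e-04  1.6e-03 -1.0e+00] step 0.0375
[[278.48837911   0.         258.42727599]
 [  0.         278.48837911 189.43366342]
 [  0.           0.           1.        ]] [[ 0.354  0.902  0.248  0.267]
 [-0.935  0.342  0.094 -0.513]
 [-0.    -0.265  0.964  0.373]
 [ 0.     0.     0.     1.   ]] [[ 4.38115019e-04  9.64219765e-01  2.65103853e-01  6.79470036e-02]
 [ 9.99999023e-01 -7.04340416e-05 -1.39643650e-03 -5.86664209e-04]
 [-1.32779933e-03  2.65104206e-01 -9.64218853e-01 -1.42537994e-01]
 [ 0.00000000e+00  0.00000000e+00  0.00000000e+00  1.00000000e+00]]invalid input
```

```bash
python3 -m pendant '[{"dx":0,"dy":0,"dz":-0.025,"rx":0,"ry":0,"rz":0,"hand":0.085},{"dx":0,"dy":0,"dz":-0.025,"rx":0,"ry":0,"rz":0,"hand":0.085},{"dx":0,"dy":0,"dz":-0.025,"rx":0,"ry":0,"rz":0,"hand":0.085}]'; python3 -m pendant --help | head -20
```

```text
clock: 0.45
position: [0.2034, -0.5373, 0.3065]
ee_rot: [-0.001, 0.984, 0.18, -0.0]
contact_force: [-0.1, 0.6, 0.6]
width: 0.0849
gripper_force: 0.0invalid input: not JSON, or not a number
```

```bash
python3 -m pendant '[{"dx":0.0372,"dy":-0.0046,"dz":0,"rx":0,"ry":0,"rz":-3.785,"hand":0.085},{"dx":0.0372,"dy":-0.0046,"dz":0,"rx":0,"ry":0,"rz":-3.785,"hand":0.085},{"dx":0.0372,"dy":-0.0046,"dz":0,"rx":0,"ry":0,"rz":-3.785,"hand":0.085},{"dx":0.0372,"dy":-0.0046,"dz":0,"rx":0,"ry":0,"rz":-3.785,"hand":0.085},{"dx":0.0372,"dy":-0.0046,"dz":0,"rx":0,"ry":0,"rz":-3.785,"hand":0.085},{"dx":0.0372,"dy":-0.0046,"dz":0,"rx":0,"ry":0,"rz":-3.785,"hand":0.085},{"dx":0.0372,"dy":-0.0046,"dz":0,"rx":0,"ry":0,"rz":-3.785,"hand":0.085},{"dx":0.0372,"dy":-0.0046,"dz":0,"rx":0,"ry":0,"rz":-3.785,"hand":0.085},{"dx":0.0372,"dy":-0.0046,"dz":0,"rx":0,"ry":0,"rz":-3.785,"hand":0.085},{"dx":0.0372,"dy":-0.0046,"dz":0,"rx":0,"ry":0,"rz":-3.785,"hand":0.085},{"dx":0.0372,"dy":-0.0046,"dz":0,"rx":0,"ry":0,"rz":-3.785,"hand":0.085}]'
python3 -m pendant '[{"dx":0.0372,"dy":-0.0046,"dz":0,"rx":0,"ry":0,"rz":-3.785,"hand":0.085},{"dx":0.0372,"dy":-0.0046,"dz":0,"rx":0,"ry":0,"rz":-3.785,"hand":0.085},{"dx":0.0372,"dy":-0.0046,"dz":0,"rx":0,"ry":0,"rz":-3.785,"hand":0.085},{"dx":0.0372,"dy":-0.0046,"dz":0,"rx":0,"ry":0,"rz":-3.785,"hand":0.085},{"dx":0.0372,"dy":-0.0046,"dz":0,"rx":0,"ry":0,"rz":-3.785,"hand":0.085},{"dx":0.0372,"dy":-0.0046,"dz":0,"rx":0,"ry":0,"rz":-3.785,"hand":0.085},{"dx":0.0372,"dy":-0.0046,"dz":0,"rx":0,"ry":0,"rz":-3.785,"hand":0.085},{"dx":0.0372,"dy":-0.0046,"dz":0,"rx":0,"ry":0,"rz":-3.785,"hand":0.085},{"dx":0.0372,"dy":-0.0046,"dz":0,"rx":0,"ry":0,"rz":-3.785,"hand":0.085},{"dx":0.0372,"dy":-0.0046,"dz":0,"rx":0,"ry":0,"rz":-3.785,"hand":0.085},{"dx":0.0372,"dy":-0.0046,"dz":0,"rx":0,"ry":0,"rz":-3.785,"hand":0.085},{"dx":0,"dy":0,"dz":0,"rx":0,"ry":0,"rz":0,"hand":0.085}]'
python3 - <<'E'
from h import *
c=cam('wrist'); keep(c,'w1.pkl'); save(c,'pics/w1.png'); s=manip.get_state(); print(s['qpos'],s['clock'])
E
```

```text
clock: 1.37
position: [0.4811, -0.2426, 0.306]
ee_rot: [-0.0, 0.855, 0.519, 0.0]
contact_force: [0.5, 0.2, 0.5]
width: 0.0851
gripper_force: 0.0
clock: 2.37
position: [0.4892, 0.165, 0.3062]
ee_rot: [-0.002, 0.612, 0.791, 0.001]
contact_force: [-0.5, -0.5, -0.7]
width: 0.0853
gripper_force: 0.0
[ 1.83596303e-01  1.52813021e-01  1.48497581e+00  8.96431636e-04
  1.50426066e+00 -6.62845767e-02] 2.4167
```

View pics/w1.png

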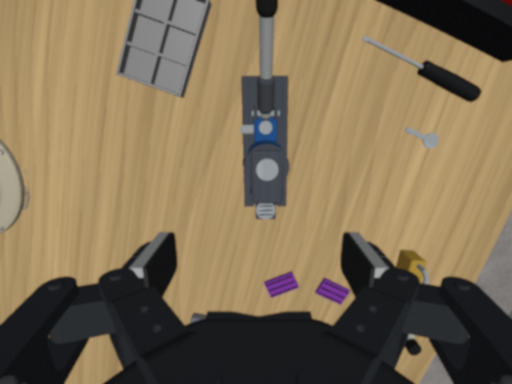

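The wrist view shows the jack straight in the frame: saddle (265.5,211), base rear corners (243,77) and (287,77), head disc (267,170), handle going up.

```bash
python3 - <<'E'
from h import *
c=load('w1.pkl')
sd=ray(c,[(265.5,211)],.034)[0]; rr=ray(c,[(243,77),(287.5,77)],.012); hd=ray(c,[(267,170)],.124)[0]; fr=ray(c,[(244.5,206),(286,206)],.012)
fm=fr.mean(0)
rm=rr.mean(0); v=rm-fm; print(sd,rr,fr,hd,np.degrees(np.arctan2(v[1],v[0])),np.linalg.norm(v), np.linalg.norm((rm-sd)[:2]),np.degrees(np.arctan2(*(hd-sd)[[1,0]])), np.linalg.norm((hd-sd)[:2]))
E
```

```text
[0.52088864 0.08990207 0.034     ] [[0.4374684  0.27648306 0.012     ]
 [0.50116802 0.2930408  0.012     ]] [[0.48754385 0.08221191 0.012     ]
 [0.55397403 0.09942229 0.012     ]] [0.4990974  0.17053174 0.124     ] 104.854743797119 0.20065080518590947 0.20156853501048802 105.12363397912077 0.0835224644171064
```

```bash
python3 - <<'E'
from h import *
plan([.4998,.170,.068],14.9,7)
E
```

```text
N 7 dx,dy,dz [0.0007 0.0016 0.034 ] rz -0.084 yang0 14.31 tilt [-6.e-04  8.e-04 -1.e+00] step 0.0341
```

```bash
python3 -m pendant '[{"dx":0.0007,"dy":0.0016,"dz":0.034,"rx":0,"ry":0,"rz":-0.084,"hand":0.085},{"dx":0.0007,"dy":0.0016,"dz":0.034,"rx":0,"ry":0,"rz":-0.084,"hand":0.085},{"dx":0.0007,"dy":0.0016,"dz":0.034,"rx":0,"ry":0,"rz":-0.084,"hand":0.085},{"dx":0.0007,"dy":0.0016,"dz":0.034,"rx":0,"ry":0,"rz":-0.084,"hand":0.085},{"dx":0.0007,"dy":0.0016,"dz":0.034,"rx":0,"ry":0,"rz":-0.084,"hand":0.085},{"dx":0.0007,"dy":0.0016,"dz":0.034,"rx":0,"ry":0,"rz":-0.084,"hand":0.085},{"dx":0.0007,"dy":0.0016,"dz":0.034,"rx":0,"ry":0,"rz":-0.084,"hand":0.085},{"dx":0,"dy":0,"dz":0,"rx":0,"ry":0,"rz":0,"hand":0.085}]' 60
python3 -m pendant '[{"dx":0,"dy":0,"dz":0,"rx":0,"ry":0,"rz":0,"hand":0.03},{"dx":0,"dy":0,"dz":0,"rx":0,"ry":0,"rz":0,"hand":0.03},{"dx":0,"dy":0,"dz":0,"rx":0,"ry":0,"rz":0,"hand":0.03},{"dx":0,"dy":0,"dz":0,"rx":0,"ry":0,"rz":0,"hand":0.03},{"dx":0,"dy":0,"dz":0,"rx":0,"ry":0,"rz":0,"hand":0.03},{"dx":0,"dy":0,"dz":0,"rx":0,"ry":0,"rz":0,"hand":0.03}]' 60
python3 - <<'E'
from h import *
c=cam('wrist'); keep(c,'w2.pkl'); save(c,'pics/w2.png')
E
```

```text
clock: 3.08
position: [0.4971, 0.1643, 0.0625]
ee_rot: [-0.004, 0.612, 0.791, -0.005]
contact_force: [-0.9, -0.6, -0.3]
width: 0.0851
gripper_force: 0.0
clock: 3.58
position: [0.5013, 0.1657, 0.0705]
ee_rot: [0.001, 0.612, 0.791, -0.0]
contact_force: [-4.4, -3.2, 5.5]
width: 0.0547
gripper_force: 63.8
```

View pics/w2.png

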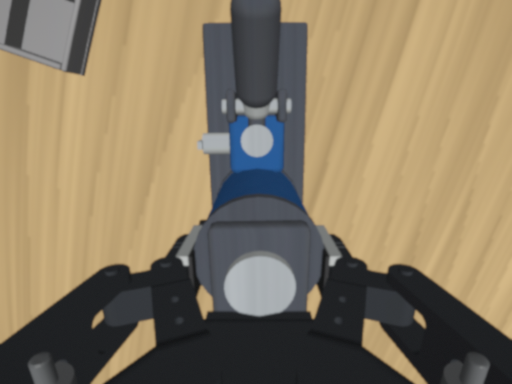

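The jack is gripped across the blue cylinder (opening 54.7 mm) and is straight in the frame. I'll ease up part of its weight, then slide it to a point in front of the near lug.

```bash
python3 -m pendant '[{"dx":0,"dy":0,"dz":-0.003,"rx":0,"ry":0,"rz":0,"hand":0.03},{"dx":0,"dy":0,"dz":-0.003,"rx":0,"ry":0,"rz":0,"hand":0.03},{"dx":0,"dy":0,"dz":0,"rx":0,"ry":0,"rz":0,"hand":0.03}]' 60
python3 - <<'E'
from h import *
c=load('w2.pkl'); r=ray(c,[(203,24),(306.5,24)],.012); m=r.mean(0); print(r,m)
b=np.array([.4996,.1698]); v=m[:2]-b; print(np.degrees(np.arctan2(v[1],v[0])),np.linalg.norm(v)); e=r[1]-r[0]; print(np.degrees(np.arctan2(e[1],e[0])))
s,p,Rm=st(); print(p,s['contact_force'])
plan([.4653,.0126,p[2]],1.3,12)
E
```

```text
clock: 3.88
position: [0.5022, 0.1667, 0.0749]
ee_rot: [0.001, 0.612, 0.791, 0.001]
contact_force: [0.3, 1.2, -8.2]
width: 0.0547
gripper_force: 64.8
[[0.43553061 0.27747316 0.012     ]
 [0.50122998 0.29456497 0.012     ]] [0.46838029 0.28601907 0.012     ]
105.03628670915857 0.12033927836592709
14.5823654640293
[0.5021878  0.16665991 0.07491114] [ 0.33815144  1.21002288 -8.24070251]
N 12 dx,dy,dz [-0.0123 -0.0049 -0.    ] rz 1.108 yang0 14.59 tilt [ 2.1e-03  3.0e-04 -1.0e+00] step 0.0132
```

```bash
python3 -m pendant '[{"dx":-0.0123,"dy":-0.0049,"dz":0.001,"rx":0,"ry":0,"rz":1.11,"hand":0.03},{"dx":-0.0123,"dy":-0.0049,"dz":0,"rx":0,"ry":0,"rz":1.11,"hand":0.03},{"dx":-0.0123,"dy":-0.0049,"dz":0,"rx":0,"ry":0,"rz":1.11,"hand":0.03},{"dx":-0.0123,"dy":-0.0049,"dz":0,"rx":0,"ry":0,"rz":1.11,"hand":0.03},{"dx":-0.0123,"dy":-0.0049,"dz":0,"rx":0,"ry":0,"rz":1.11,"hand":0.03},{"dx":-0.0123,"dy":-0.0049,"dz":0,"rx":0,"ry":0,"rz":1.11,"hand":0.03},{"dx":-0.0123,"dy":-0.0049,"dz":0,"rx":0,"ry":0,"rz":1.11,"hand":0.03},{"dx":-0.0123,"dy":-0.0049,"dz":0,"rx":0,"ry":0,"rz":1.11,"hand":0.03},{"dx":-0.0123,"dy":-0.0049,"dz":0,"rx":0,"ry":0,"rz":1.11,"hand":0.03},{"dx":-0.0123,"dy":-0.0049,"dz":0,"rx":0,"ry":0,"rz":1.11,"hand":0.03},{"dx":-0.0123,"dy":-0.0049,"dz":0,"rx":0,"ry":0,"rz":1.11,"hand":0.03},{"dx":-0.0123,"dy":-0.0049,"dz":0,"rx":0,"ry":0,"rz":1.11,"hand":0.03}]' 60
python3 -m pendant '[{"dx":0,"dy":0,"dz":0.002,"rx":0,"ry":0,"rz":0,"hand":0.03},{"dx":0,"dy":0,"dz":0.003,"rx":0,"ry":0,"rz":0,"hand":0.03},{"dx":0,"dy":0,"dz":0,"rx":0,"ry":0,"rz":0,"hand":0.085},{"dx":0,"dy":0,"dz":0,"rx":0,"ry":0,"rz":0,"hand":0.085},{"dx":0,"dy":0,"dz":0,"rx":0,"ry":0,"rz":0,"hand":0.085},{"dx":0,"dy":0,"dz":0,"rx":0,"ry":0,"rz":0,"hand":0.085}]' 60
python3 -c "
from h import *
s,p,Rm=st();print(s['qpos']);plan([.465,.08,.19],1.3,8)"
```

```text
clock: 4.88
position: [0.4644, 0.0105, 0.0731]
ee_rot: [0.0, 0.7, 0.714, -0.0]
contact_force: [0.6, -1.4, -8.9]
width: 0.0547
gripper_force: 65.1
clock: 5.38
position: [0.4661, 0.0122, 0.0689]
ee_rot: [0.001, 0.699, 0.715, 0.001]
contact_force: [-0.1, 0.8, 0.7]
width: 0.0853
gripper_force: 0.0
[-1.23519480e-01  2.71729460e-01  1.97318177e+00  4.19760767e-04
  8.94612431e-01 -1.45553931e-01]
N 8 dx,dy,dz [ 0.0085  0.0001 -0.0151] rz -0.007 yang0 1.25 tilt [ 2.1e-03  1.0e-04 -1.0e+00] step 0.0174
```

```bash
python3 -m pendant '[{"dx":0,"dy":0,"dz":-0.025,"rx":0,"ry":0,"rz":0,"hand":0.085},{"dx":0,"dy":0,"dz":-0.035,"rx":0,"ry":0,"rz":0,"hand":0.085},{"dx":-0.005,"dy":0,"dz":-0.035,"rx":0,"ry":0,"rz":0,"hand":0.085},{"dx":-0.03,"dy":0,"dz":-0.018,"rx":0,"ry":0,"rz":0,"hand":0.085},{"dx":-0.035,"dy":0,"dz":0,"rx":0,"ry":0,"rz":0,"hand":0.085},{"dx":-0.03,"dy":0,"dz":0,"rx":0,"ry":0,"rz":0,"hand":0.085},{"dx":0,"dy":0,"dz":0,"rx":0,"ry":0,"rz":0,"hand":0.085},{"dx":0,"dy":0,"dz":0,"rx":0,"ry":0,"rz":0,"hand":0.085}]' 60
python3 - <<'E'
from h import *
c=cam('wrist'); keep(c,'w3.pkl'); save(c,'pics/w3.png')
cv2.imwrite('pics/w3b.png',cv2.resize(c['im'][60:330,130:390,::-1],None,fx=2.2,fy=2.2,interpolation=cv2.INTER_CUBIC))
E
```

```text
clock: 6.05
position: [0.4677, -0.0887, 0.1814]
ee_rot: [0.0, 0.7, 0.714, 0.0]
contact_force: [0.2, 0.4, 0.2]
width: 0.0851
gripper_force: 0.0
```

View pics/w3b.png

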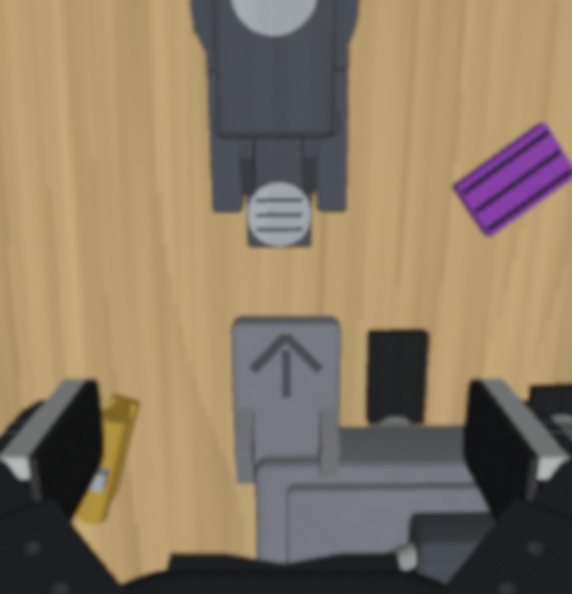

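Close view (crop scaled 2.2, offset 130,60): the saddle is at (279,214), the near lug's front corners are at (233,319) and (340,319), its arrow is centred at (286,366), and the crept black pad sits beside it at (398,375). The purple one at (515,180) is clear of the path.

```bash
python3 - <<'E'
from h import *
c=load('w3.pkl'); A=lambda u,v:(130+(u+.5)/2.2-.5,60+(v+.5)/2.2-.5)
lg=ray(c,[A(233,319),A(340,319)],.068); ar=ray(c,[A(286,335),A(286,397)],.068)
sd=ray(c,[A(279,214)],.034); ft=ray(c,[A(213,210),A(346,210)],.012); fp=ray(c,[A(320,135),A(218,135)],.12)
pd=ray(c,[A(369,331),A(428,331)],.010); hd=ray(c,[A(273,-5)],.124)
for n,v in dict(lug=lg,arrow=ar,sad=sd,base=ft,pad=pd).items(): print(n,v.round(4).tolist())
e=lg[1]-lg[0];print('lug ang',np.degrees(np.arctan2(e[1],e[0])),np.linalg.norm(e)); e=ft[1]-ft[0];print('jack ang',np.degrees(np.arctan2(e[1],e[0])),np.linalg.norm(e))
t=load('top0.pkl');e=proj(t,[[.469,-.11,.068]]);print(e)
E
```

```text
lug [[0.4469, -0.1073, 0.068], [0.494, -0.1064, 0.068]]
arrow [[0.4703, -0.1143, 0.068], [0.471, -0.1444, 0.068]]
sad [[0.4662, -0.0657, 0.034]]
base [[0.4323, -0.0677, 0.012], [0.5003, -0.0663, 0.012]]
pad [[0.5162, -0.1323, 0.01], [0.5484, -0.1317, 0.01]]
lug ang 1.1144177908509991 0.0471141525214252
jack ang 1.1192135513594983 0.06804657543887091
[[330.96936614 221.67335329]]
```

```bash
python3 -m pendant '[{"dx":0.03,"dy":-0.0005,"dz":0,"rx":0,"ry":0,"rz":0,"hand":0.085},{"dx":0.035,"dy":-0.0005,"dz":0,"rx":0,"ry":0,"rz":0,"hand":0.085},{"dx":0.03,"dy":-0.0005,"dz":0.018,"rx":0,"ry":0,"rz":0,"hand":0.085},{"dx":0.005,"dy":0,"dz":0.035,"rx":0,"ry":0,"rz":0,"hand":0.085},{"dx":0,"dy":0,"dz":0.035,"rx":0,"ry":0,"rz":0,"hand":0.085},{"dx":0,"dy":0,"dz":0.025,"rx":0,"ry":0,"rz":0,"hand":0.085},{"dx":0,"dy":0,"dz":0,"rx":0,"ry":0,"rz":0,"hand":0.085},{"dx":0,"dy":0,"dz":0,"rx":0,"ry":0,"rz":0,"hand":0.03},{"dx":0,"dy":0,"dz":0,"rx":0,"ry":0,"rz":0,"hand":0.03},{"dx":0,"dy":0,"dz":0,"rx":0,"ry":0,"rz":0,"hand":0.03},{"dx":0,"dy":0,"dz":0,"rx":0,"ry":0,"rz":0,"hand":0.03}]' 60
python3 -m pendant '[{"dx":0,"dy":0,"dz":0,"rx":0,"ry":0,"rz":0,"hand":0.03},{"dx":0,"dy":0,"dz":-0.003,"rx":0,"ry":0,"rz":0,"hand":0.03},{"dx":0,"dy":0,"dz":-0.002,"rx":0,"ry":0,"rz":0,"hand":0.03},{"dx":0,"dy":0,"dz":0,"rx":0,"ry":0,"rz":0,"hand":0.03}]' 60
python3 -c "
from h import *
s,p,Rm=st();c=load('w3.pkl');
c=cam('wrist');keep(c,'w4.pkl');print(p,s['contact_force']);plan([p[0]+.0048,p[1]-.0663,p[2]],1.2,8)"
```

```text
clock: 7.02
position: [0.4639, 0.0124, 0.0701]
ee_rot: [0.0, 0.699, 0.715, 0.001]
contact_force: [-5.2, 1.7, 5.2]
width: 0.0547
gripper_force: 63.1
clock: 7.35
position: [0.4638, 0.0119, 0.0735]
ee_rot: [0.0, 0.699, 0.715, 0.0]
contact_force: [0.0, -0.5, -8.8]
width: 0.0548
gripper_force: 64.8
[0.46382075 0.0118574  0.07345005] [ 0.03297121 -0.50712744 -8.8247825 ]
N 8 dx,dy,dz [-0.0083  0.0004 -0.    ] rz 0.008 yang0 1.26 tilt [ 1.e-04 -4.e-04 -1.e+00] step 0.0083
```

```bash
python3 -m pendant '[{"dx":-0.0083,"dy":0.0005,"dz":0.001,"rx":0,"ry":0,"rz":0,"hand":0.03},{"dx":-0.0083,"dy":0.0005,"dz":0,"rx":0,"ry":0,"rz":0,"hand":0.03},{"dx":-0.0083,"dy":0.0005,"dz":0,"rx":0,"ry":0,"rz":0,"hand":0.03},{"dx":-0.0083,"dy":0.0005,"dz":0,"rx":0,"ry":0,"rz":0,"hand":0.03},{"dx":-0.0083,"dy":0.0005,"dz":0,"rx":0,"ry":0,"rz":0,"hand":0.03},{"dx":-0.0083,"dy":0.0005,"dz":0,"rx":0,"ry":0,"rz":0,"hand":0.03},{"dx":-0.0083,"dy":0.0005,"dz":0,"rx":0,"ry":0,"rz":0,"hand":0.03},{"dx":-0.0083,"dy":0.0005,"dz":0,"rx":0,"ry":0,"rz":0,"hand":0.03},{"dx":0,"dy":0,"dz":0,"rx":0,"ry":0,"rz":0,"hand":0.03},{"dx":0,"dy":0,"dz":0,"rx":0,"ry":0,"rz":0,"hand":0.03}]' 60
python3 -c "
from h import *
s,p,Rm=st();c=cam('wrist');keep(c,'w5.pkl');print(p,s['contact_force']);
im=np.hstack([load('w4.pkl')['im'],c['im']])[:,:,::-1];cv2.imwrite('pics/w45.png',cv2.resize(im,(800,300)))
plan([.4694,-.0545,p[2]],1.2,1)"
```

```text
clock: 8.23
position: [0.4693, -0.0546, 0.0723]
ee_rot: [-0.0, 0.7, 0.714, 0.0]
contact_force: [-0.3, 0.3, -8.9]
width: 0.0545
gripper_force: 64.9
[ 0.46927755 -0.05463469  0.07230187] [-0.33045955  0.31703644 -8.85360647]
N 1 dx,dy,dz [-0.0003  0.0004 -0.0001] rz 0.019 yang0 1.22 tilt [-3.e-04  5.e-04 -1.e+00] step 0.0005
```

```bash
python3 -m pendant '[{"dx":0,"dy":0,"dz":0.002,"rx":0,"ry":0,"rz":0,"hand":0.03},{"dx":0,"dy":0,"dz":0.002,"rx":0,"ry":0,"rz":0,"hand":0.03},{"dx":0,"dy":0,"dz":0,"rx":0,"ry":0,"rz":0,"hand":0.085},{"dx":0,"dy":0,"dz":0,"rx":0,"ry":0,"rz":0,"hand":0.085},{"dx":0,"dy":0,"dz":0,"rx":0,"ry":0,"rz":0,"hand":0.085},{"dx":0,"dy":0,"dz":-0.025,"rx":0,"ry":0,"rz":0,"hand":0.085},{"dx":0,"dy":0,"dz":-0.035,"rx":0,"ry":0,"rz":0,"hand":0.085},{"dx":0,"dy":0,"dz":-0.04,"rx":0,"ry":0,"rz":0,"hand":0.085},{"dx":-0.01,"dy":0,"dz":-0.03,"rx":0,"ry":0,"rz":0,"hand":0.085},{"dx":-0.01,"dy":0,"dz":0,"rx":0,"ry":0,"rz":0,"hand":0.085},{"dx":0,"dy":0,"dz":0,"rx":0,"ry":0,"rz":0,"hand":0.085},{"dx":0,"dy":0,"dz":0,"rx":0,"ry":0,"rz":0,"hand":0.085}]' 60
python3 - <<'E'
from h import *
c=cam('wrist'); keep(c,'w6.pkl')
cv2.imwrite('pics/w6b.png',cv2.resize(c['im'][0:300,130:390,::-1],None,fx=2,fy=2,interpolation=cv2.INTER_CUBIC))
E
```

```text
clock: 9.28
position: [0.4693, -0.074, 0.198]
ee_rot: [-0.0, 0.7, 0.715, 0.0]
contact_force: [-0.1, -0.4, -0.3]
width: 0.0851
gripper_force: 0.0
```

View pics/w6b.png

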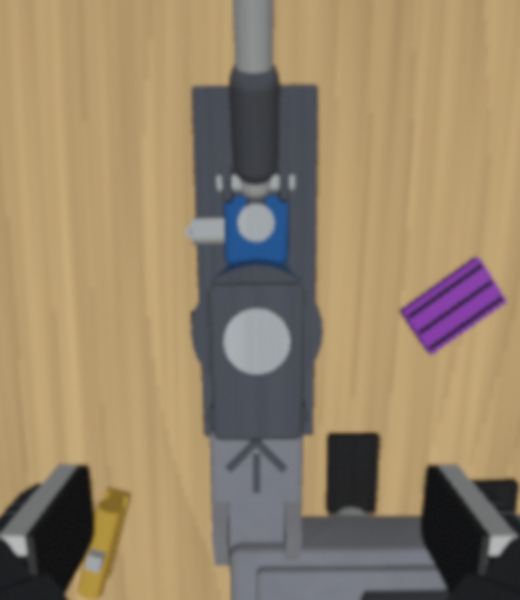

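```bash
python3 - <<'E'
from h import *
c=load('w6.pkl'); A=lambda u,v:(130+u/2-.25,v/2-.25)
rr=ray(c,[A(193,87),A(317,86)],.012); ar=ray(c,[A(257,440),A(257,493)],.068); pd=ray(c,[A(328,434),A(378,434)],.010); fr=ray(c,[A(206,434),A(312,434)],.012)
lg=ray(c,[A(213,470),A(301,470)],.068)
hd=ray(c,[A(257,341)],.124)
for n,v in dict(rear=rr,front=fr,arrow=ar,pad=pd,lugedges=lg,head=hd).items(): print(n,v.round(4).tolist())
m=rr.mean(0)[:2]; f=fr.mean(0)[:2]; print('saddle from rear',m+(f-m)/np.linalg.norm(f-m)*.202,'from front', f+(m-f)/np.linalg.norm(m-f)*.003, np.linalg.norm(m-f), 'boss~', pd.mean(0)[1]+0)
E
```

```text
rear [[0.4321, 0.067, 0.012], [0.4993, 0.069, 0.012]]
front [[0.439, -0.1331, 0.012], [0.5057, -0.1317, 0.012]]
arrow [[0.4708, -0.1143, 0.068], [0.4714, -0.1449, 0.068]]
pad [[0.5161, -0.1323, 0.01], [0.5479, -0.1316, 0.01]]
lugedges [[0.4477, -0.1319, 0.068], [0.4946, -0.1309, 0.068]]
head [[0.4694, -0.0502, 0.124]]
saddle from rear [ 0.47242449 -0.13390144] from front [ 0.47227586 -0.1294272 ] 0.2005232958381791 boss~ -0.1319504020428061
```

The saddle (about 0.472, -0.132) is under the lug's boss, and the axes match to within 0.5°. Next I go to the handle with the fingertips 12 mm apart, so the grip sits in the groove.

```bash
python3 -m pendant '[{"dx":0.0323,"dy":0.0003,"dz":-0.005,"rx":0,"ry":0,"rz":0,"hand":0.012},{"dx":0.0323,"dy":0.0003,"dz":0,"rx":0,"ry":0,"rz":0,"hand":0.012},{"dx":0.0323,"dy":0.0003,"dz":0,"rx":0,"ry":0,"rz":0,"hand":0.012},{"dx":0.0323,"dy":0.0003,"dz":0,"rx":0,"ry":0,"rz":0,"hand":0.012},{"dx":0.0323,"dy":0.0003,"dz":0,"rx":0,"ry":0,"rz":0,"hand":0.012},{"dx":0.0323,"dy":0.0002,"dz":0,"rx":0,"ry":0,"rz":0,"hand":0.012},{"dx":0.0323,"dy":0.0002,"dz":0,"rx":0,"ry":0,"rz":0,"hand":0.012},{"dx":0,"dy":0,"dz":0,"rx":0,"ry":0,"rz":0,"hand":0.012},{"dx":0,"dy":0,"dz":0,"rx":0,"ry":0,"rz":0,"hand":0.012}]' 60
python3 -c "
from h import *
s,p,Rm=st();print(p,s['width'],s['qpos'])
c=cam('side');keep(c,'s1.pkl');cv2.imwrite('pics/s1.png',cv2.resize(c['im'][120:300,150:420,::-1],None,fx=2.9,fy=2.9))"
```

```text
clock: 10.08
position: [0.465, 0.1535, 0.2015]
ee_rot: [-0.001, 0.698, 0.716, -0.002]
contact_force: [-0.5, -0.3, 0.2]
width: 0.0122
gripper_force: 0.0
[0.4650023  0.15354166 0.20151198] 0.012249279935953868 [ 1.76731602e-01  1.69577137e-01  1.72558584e+00 -9.92529892e-06
  1.25029425e+00  1.50584398e-01]
```

View pics/s1.png

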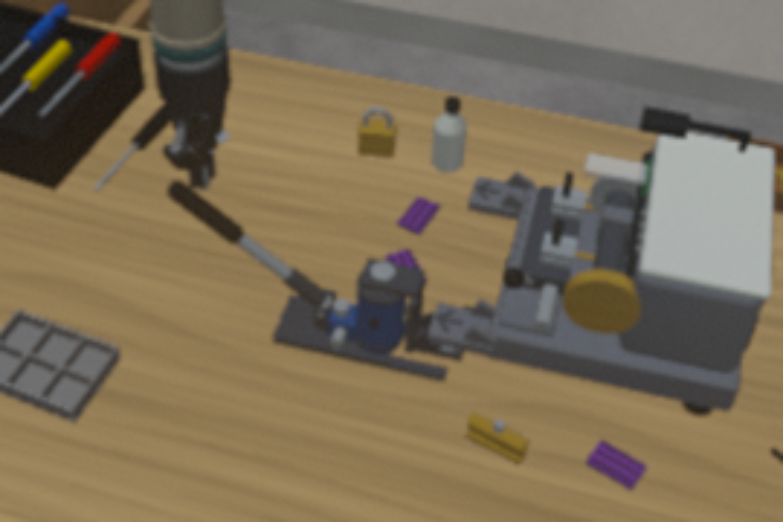

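The side view shows the fingertips above the rubber grip and the toe under the near lug. First stroke, which is unloaded.

```bash
python3 -m pendant '[{"dx":0,"dy":0.0015,"dz":0.014,"rx":0,"ry":0,"rz":0,"hand":0.012},{"dx":0.002,"dy":0,"dz":0.012,"rx":0,"ry":0,"rz":0,"hand":0.012},{"dx":0.005,"dy":0,"dz":0.012,"rx":0,"ry":0,"rz":0,"hand":0.012},{"dx":0.005,"dy":0,"dz":0.012,"rx":0,"ry":0,"rz":0,"hand":0.012},{"dx":0.005,"dy":0,"dz":0.012,"rx":0,"ry":0,"rz":0,"hand":0.012},{"dx":0.004,"dy":0,"dz":0.012,"rx":0,"ry":0,"rz":0,"hand":0.012},{"dx":0.004,"dy":0,"dz":0.012,"rx":0,"ry":0,"rz":0,"hand":0.012}]' 60
python3 -m pendant '[{"dx":0.004,"dy":0,"dz":0.012,"rx":0,"ry":0,"rz":0,"hand":0.012},{"dx":0.003,"dy":0,"dz":0.012,"rx":0,"ry":0,"rz":0,"hand":0.012},{"dx":0.003,"dy":0,"dz":0.012,"rx":0,"ry":0,"rz":0,"hand":0.012},{"dx":0.002,"dy":0,"dz":0.012,"rx":0,"ry":0,"rz":0,"hand":0.012},{"dx":0,"dy":0,"dz":0,"rx":0,"ry":0,"rz":0,"hand":0.012}]' 60
```

```text
clock: 10.72
position: [0.4676, 0.1764, 0.1173]
ee_rot: [-0.0, 0.7, 0.714, 0.0]
contact_force: [-1.1, 3.2, 9.9]
width: 0.0122
gripper_force: 3.7
clock: 11.13
position: [0.4668, 0.1885, 0.0681]
ee_rot: [-0.001, 0.7, 0.714, -0.0]
contact_force: [0.3, 0.9, 7.5]
width: 0.0121
gripper_force: 3.4
```

```bash
python3 -m pendant '[{"dx":0.001,"dy":0,"dz":0.004,"rx":0,"ry":0,"rz":0,"hand":0.012},{"dx":0,"dy":0,"dz":0.004,"rx":0,"ry":0,"rz":0,"hand":0.012},{"dx":0,"dy":0,"dz":0,"rx":0,"ry":0,"rz":0,"hand":0.012}]' 60
python3 -m pendant '[{"dx":-0.003,"dy":0,"dz":-0.020,"rx":0,"ry":0,"rz":0,"hand":0.012},{"dx":-0.006,"dy":0,"dz":-0.022,"rx":0,"ry":0,"rz":0,"hand":0.012},{"dx":-0.008,"dy":0,"dz":-0.022,"rx":0,"ry":0,"rz":0,"hand":0.012},{"dx":-0.010,"dy":0,"dz":-0.022,"rx":0,"ry":0,"rz":0,"hand":0.012},{"dx":-0.011,"dy":0,"dz":-0.026,"rx":0,"ry":0,"rz":0,"hand":0.012},{"dx":0,"dy":0,"dz":0,"rx":0,"ry":0,"rz":0,"hand":0.012}]' 60
```

```text
clock: 11.38
position: [0.4677, 0.1891, 0.0648]
ee_rot: [0.0, 0.7, 0.714, 0.0]
contact_force: [-7.4, -0.4, 33.7]
width: 0.0117
gripper_force: 16.6
clock: 11.88
position: [0.4708, 0.1494, 0.1777]
ee_rot: [0.003, 0.7, 0.714, 0.003]
contact_force: [0.9, 0.1, 0.1]
width: 0.0122
gripper_force: 0.0
```

```bash
python3 -m pendant '[{"dx":0.005,"dy":-0.003,"dz":0.012,"rx":0,"ry":0,"rz":0,"hand":0.012},{"dx":0.005,"dy":0,"dz":0.012,"rx":0,"ry":0,"rz":0,"hand":0.012},{"dx":0.005,"dy":0,"dz":0.012,"rx":0,"ry":0,"rz":0,"hand":0.012},{"dx":0.005,"dy":0,"dz":0.012,"rx":0,"ry":0,"rz":0,"hand":0.012},{"dx":0.004,"dy":0,"dz":0.012,"rx":0,"ry":0,"rz":0,"hand":0.012},{"dx":0.004,"dy":0,"dz":0.012,"rx":0,"ry":0,"rz":0,"hand":0.012},{"dx":0.004,"dy":0,"dz":0.012,"rx":0,"ry":0,"rz":0,"hand":0.012},{"dx":0.003,"dy":0,"dz":0.012,"rx":0,"ry":0,"rz":0,"hand":0.012},{"dx":0.003,"dy":0,"dz":0.011,"rx":0,"ry":0,"rz":0,"hand":0.012},{"dx":0,"dy":0,"dz":0.005,"rx":0,"ry":0,"rz":0,"hand":0.012},{"dx":0,"dy":0,"dz":0,"rx":0,"ry":0,"rz":0,"hand":0.012}]' 60
python3 - <<'E'
from h import *
c=cam('side');keep(c,'s2.pkl'); a=load('s1.pkl')['im'];b=c['im']
g=lambda i:cv2.cvtColor(i,cv2.COLOR_RGB2GRAY).astype(np.float32)
# machine body shift, jack shift
for n,(y0,y1,x0,x1) in dict(mach_top=(165,260,325,420),nearlug=(222,245,292,322),jack=(205,255,245,290)).items():
    w=cv2.createHanningWindow((x1-x0,y1-y0),cv2.CV_32F); print(n,cv2.phaseCorrelate(g(a)[y0:y1,x0:x1],g(b)[y0:y1,x0:x1],w))
E
```

```text
clock: 12.8
position: [0.4645, 0.1884, 0.0646]
ee_rot: [0.001, 0.699, 0.715, -0.0]
contact_force: [-7.6, -5.0, 40.7]
width: 0.0121
gripper_force: 20.6
mach_top ((0.07027128043804254, -3.7013723099873417), 0.5217175941086478)
nearlug ((0.594832809191919, -2.5994949179237086), 0.4124865412712097)
jack ((0.08046326401666803, 0.2190243619948653), 0.6639265225728352)
```

```bash
cat > rise.py <<'E'
from h import *
import sys
def rise(fa,fb):
    a,b=load(fa),load(fb); g=lambda i:cv2.cvtColor(i,cv2.COLOR_RGB2GRAY).astype(np.float32)
    P=np.array([[.471,-.132,.068]]); k=(proj(a,P+[0,0,.01])-proj(a,P))[0]; print('lug px',proj(a,P)[0].round(1),'px/10mm',k.round(2))
    for box in [(225,241,297,321),(226,240,300,318),(228,242,300,335)]:
        y0,y1,x0,x1=box; T=cv2.resize(g(a['im'])[y0:y1,x0:x1],None,fx=10,fy=10,interpolation=cv2.INTER_CUBIC)
        m=8; I=cv2.resize(g(b['im'])[y0-m:y1+m,x0-m:x1+m],None,fx=10,fy=10,interpolation=cv2.INTER_CUBIC)
        r=cv2.matchTemplate(I,T,cv2.TM_CCOEFF_NORMED); _,v,_,l=cv2.minMaxLoc(r); d=np.array(l)/10-m
        print(d.round(2),round(v,3),'rise mm',round(float(d@k/(k@k)*10),1))
rise(*sys.argv[1:])
E
python3 rise.py s1.pkl s2.pkl
python3 - <<'E'
from h import *
a=load('s1.pkl')['im'];b=load('s2.pkl')['im']
f=lambda i:cv2.resize(i[185:265,240:340,::-1],None,fx=4,fy=4,interpolation=cv2.INTER_CUBIC)
cv2.imwrite('pics/s12.png',np.hstack([f(a),f(b)]))
E
```

```text
lug px [305.5 230. ] px/10mm [ 0.24 -2.03]
[ 0.5 -3. ] 0.833 rise mm 14.9
[ 0.7 -2.5] 0.878 rise mm 12.5
[ 0.5 -3. ] 0.89 rise mm 14.9
```

View pics/s12.png

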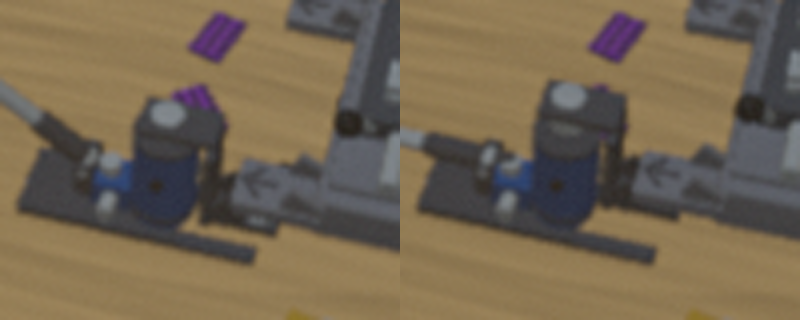

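The picture shows the handle pressed level, the bracket head and saddle raised with the lug up, and the jack base unmoved. I'll measure the rise more exactly on the head and the machine.

```bash
cat > rise.py <<'E'
from h import *
import sys
g=lambda i:cv2.cvtColor(i,cv2.COLOR_RGB2GRAY).astype(np.float32)
def shift(a,b,box):
    y0,y1,x0,x1=box; m=9; up=lambda i:cv2.resize(i,None,fx=10,fy=10,interpolation=cv2.INTER_CUBIC)
    r=cv2.matchTemplate(up(g(b['im'])[y0-m:y1+m,x0-m:x1+m]),up(g(a['im'])[y0:y1,x0:x1]),cv2.TM_CCOEFF_NORMED)
    _,v,_,l=cv2.minMaxLoc(r); return np.array(l)/10-m,v
a,b=load(sys.argv[1]),load(sys.argv[2])
for n,P,boxes in [('head',[.4694,-.05,.124],[(207,218,276,287),(208,222,273,294)]),('lug',[.471,-.132,.068],[(225,241,297,321),(222,236,297,312)]),('knob(foot col)',[.53,-.17,.10],[(207,223,320,334)]),('farlug',[.69,-.132,.068],[(181,196,311,330)]),('base',[.46,.03,.01],[(220,242,243,262)])]:
    k=(proj(a,[np.add(P,[0,0,.01])])-proj(a,[P]))[0]
    for x in boxes:
        d,v=shift(a,b,x); print(n,proj(a,[P])[0].round(1),'px/cm',k.round(2),d.round(2),round(v,3),'mm',round(float(d@k/(k@k)*10),1))
E
python3 rise.py s1.pkl s2.pkl; python3 -c "
from h import *
s,p,_=st();print(s['clock'],p,s['contact_force'])"
```

```text
head [281.5 212.7] px/cm [ 0.11 -2.16] [ 0.2 -4.4] 0.836 mm 20.3
head [281.5 212.7] px/cm [ 0.11 -2.16] [ 0.2 -4.3] 0.836 mm 19.9
lug [305.5 230. ] px/cm [ 0.24 -2.03] [ 0.5 -3. ] 0.833 mm 14.9
lug [305.5 230. ] px/cm [ 0.24 -2.03] [ 0.4 -2.8] 0.883 mm 13.8
knob(foot col) [321.9 213.1] px/cm [ 0.32 -2.11] [ 0.4 -3.4] 0.97 mm 16.1
farlug [319.8 185.6] px/cm [ 0.28 -2.03] [-0.5  0.4] 0.978 mm -2.3
base [256.8 232.1] px/cm [-0.03 -1.92] [-0.7  0.2] 0.845 mm -1.0
12.85 [0.46458585 0.18827191 0.06510362] [-7.71988643 -3.31970555 35.84169296]
```

```bash
python3 -m pendant '[{"dx":-0.004,"dy":-0.001,"dz":-0.028,"rx":0,"ry":0,"rz":0,"hand":0.012},{"dx":-0.009,"dy":-0.003,"dz":-0.029,"rx":0,"ry":0,"rz":0,"hand":0.012},{"dx":-0.012,"dy":0,"dz":-0.029,"rx":0,"ry":0,"rz":0,"hand":0.012},{"dx":-0.013,"dy":0,"dz":-0.026,"rx":0,"ry":0,"rz":0,"hand":0.012},{"dx":0.005,"dy":0,"dz":0.012,"rx":0,"ry":0,"rz":0,"hand":0.012},{"dx":0.005,"dy":0,"dz":0.014,"rx":0,"ry":0,"rz":0,"hand":0.012},{"dx":0.005,"dy":0,"dz":0.014,"rx":0,"ry":0,"rz":0,"hand":0.012},{"dx":0.005,"dy":0,"dz":0.014,"rx":0,"ry":0,"rz":0,"hand":0.012},{"dx":0.005,"dy":0,"dz":0.014,"rx":0,"ry":0,"rz":0,"hand":0.012},{"dx":0.005,"dy":0,"dz":0.014,"rx":0,"ry":0,"rz":0,"hand":0.012},{"dx":0.004,"dy":0,"dz":0.014,"rx":0,"ry":0,"rz":0,"hand":0.012},{"dx":0.004,"dy":0,"dz":0.014,"rx":0,"ry":0,"rz":0,"hand":0.012}]' 60
python3 -m pendant '[{"dx":0,"dy":0,"dz":0.002,"rx":0,"ry":0,"rz":0,"hand":0.012},{"dx":0,"dy":0,"dz":0,"rx":0,"ry":0,"rz":0,"hand":0.012}]' 60
python3 - <<'E'
from h import *
c=cam('side'); I=[c['im'].astype(float)]+[np.array(manip.get_image('side')['frame'],float) for _ in range(4)]
c['im']=np.mean(I,0).astype(np.uint8);keep(c,'s3.pkl')
E
python3 rise.py s1.pkl s3.pkl; echo; python3 rise.py s2.pkl s3.pkl
```

```text
clock: 13.85
position: [0.461, 0.1876, 0.0639]
ee_rot: [0.002, 0.699, 0.715, -0.001]
contact_force: [-4.5, -12.6, 37.5]
width: 0.0117
gripper_force: 20.3
clock: 14.02
position: [0.4611, 0.1874, 0.0641]
ee_rot: [0.002, 0.699, 0.715, -0.001]
contact_force: [-5.6, -7.4, 30.9]
width: 0.0125
gripper_force: 15.5
head [281.5 212.7] px/cm [ 0.11 -2.16] [ 0.3 -6.3] 0.829 mm 29.1
head [281.5 212.7] px/cm [ 0.11 -2.16] [ 0.4 -6.2] 0.79 mm 28.7
lug [305.5 230. ] px/cm [ 0.24 -2.03] [ 0.8 -5. ] 0.876 mm 24.7
lug [305.5 230. ] px/cm [ 0.24 -2.03] [ 0.7 -4.9] 0.922 mm 24.2
knob(foot col) [321.9 213.1] px/cm [ 0.32 -2.11] [ 0.7 -6.3] 0.942 mm 29.7
farlug [319.8 185.6] px/cm [ 0.28 -2.03] [-1.1  1. ] 0.948 mm -5.6
base [256.8 232.1] px/cm [-0.03 -1.92] [-0.8  0.2] 0.843 mm -1.0

head [281.5 212.7] px/cm [ 0.11 -2.16] [ 0.1 -1.8] 0.997 mm 8.3
head [281.5 212.7] px/cm [ 0.11 -2.16] [ 0.2 -1.8] 0.983 mm 8.3
lug [305.5 230. ] px/cm [ 0.24 -2.03] [ 0.2 -1.6] 0.866 mm 7.9
lug [305.5 230. ] px/cm [ 0.24 -2.03] [ 0.2 -1.9] 0.973 mm 9.3
knob(foot col) [321.9 213.1] px/cm [ 0.32 -2.11] [ 0.2 -2.8] 0.973 mm 13.1
farlug [319.8 185.6] px/cm [ 0.28 -2.03] [-0.6  0.6] 0.981 mm -3.3
base [256.8 232.1] px/cm [-0.03 -1.92] [ 0.  -0.1] 0.996 mm 0.5
```

```bash
python3 - <<'E'
from h import *
c=cam('top');keep(c,'t3.pkl'); b=load('s3.pkl')['im']; t0=load('top0.pkl')['im']
f=lambda i:cv2.resize(i[185:285,240:340,::-1],(400,400),interpolation=cv2.INTER_CUBIC)
g=lambda i:cv2.resize(i[130:260,250:380,::-1],(400,400),interpolation=cv2.INTER_CUBIC)
cv2.imwrite('pics/fin.png',np.clip(np.hstack([f(b),g(c['im'])])*1.3,0,255).astype(np.uint8))
s,p,_=st();print(s['clock'],p,s['contact_force'])
E
```

```text
14.3167 [0.46103907 0.18738336 0.064394  ] [-5.03461737 -5.5974939  26.96760353]
```

View pics/fin.png

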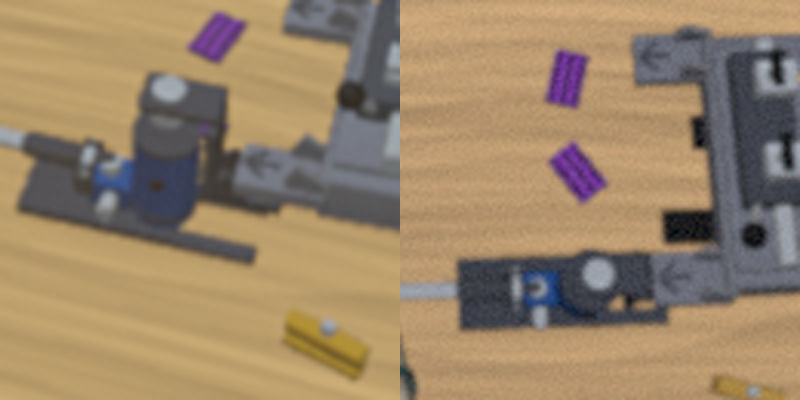

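The near lug is raised with the toe under it. The crept pad and everything else are where they were. I'll press a bit more firmly, check that it is steady, and hand in.

```bash
python3 -m pendant '[{"dx":0,"dy":0,"dz":0.002,"rx":0,"ry":0,"rz":0,"hand":0.012},{"dx":0,"dy":0,"dz":0.002,"rx":0,"ry":0,"rz":0,"hand":0.012},{"dx":0,"dy":0,"dz":0,"rx":0,"ry":0,"rz":0,"hand":0.012},{"dx":0,"dy":0,"dz":0,"rx":0,"ry":0,"rz":0,"hand":0.012}]' 60
python3 -m pendant '[{"dx":0,"dy":0,"dz":0,"rx":0,"ry":0,"rz":0,"hand":0.012},{"dx":0,"dy":0,"dz":0,"rx":0,"ry":0,"rz":0,"hand":0.012},{"dx":0,"dy":0,"dz":0,"rx":0,"ry":0,"rz":0,"hand":0.012},{"dx":0,"dy":0,"dz":0,"rx":0,"ry":0,"rz":0,"hand":0.012},{"dx":0,"dy":0,"dz":0,"rx":0,"ry":0,"rz":0,"hand":0.012},{"dx":0,"dy":0,"dz":0,"rx":0,"ry":0,"rz":0,"hand":0.012}]' 60
python3 - <<'E'
from h import *
c=cam('side'); I=[c['im'].astype(float)]+[np.array(manip.get_image('side')['frame'],float) for _ in range(4)]
c['im']=np.mean(I,0).astype(np.uint8);keep(c,'s4.pkl')
E
python3 rise.py s3.pkl s4.pkl
```

```text
clock: 14.65
position: [0.4613, 0.1876, 0.0625]
ee_rot: [0.002, 0.699, 0.715, 0.0]
contact_force: [-9.0, -6.7, 44.6]
width: 0.0118
gripper_force: 21.5
clock: 15.15
position: [0.4612, 0.1876, 0.0625]
ee_rot: [0.002, 0.699, 0.715, 0.0]
contact_force: [-8.7, -6.0, 43.1]
width: 0.0118
gripper_force: 21.3
head [281.5 212.7] px/cm [ 0.11 -2.16] [ 0.  -0.1] 0.998 mm 0.5
head [281.5 212.7] px/cm [ 0.11 -2.16] [ 0.  -0.1] 0.994 mm 0.5
lug [305.5 230. ] px/cm [ 0.24 -2.03] [ 0.  -0.1] 0.996 mm 0.5
lug [305.5 230. ] px/cm [ 0.24 -2.03] [-0.1 -0.1] 0.991 mm 0.4
knob(foot col) [321.9 213.1] px/cm [ 0.32 -2.11] [ 0.  -0.2] 0.999 mm 0.9
farlug [319.8 185.6] px/cm [ 0.28 -2.03] [0. 0.] 0.998 mm 0.0
base [256.8 232.1] px/cm [-0.03 -1.92] [0. 0.] 0.998 mm 0.0
```

```bash
python3 -c "
from rig import manip
print(manip.sign_off())"
```

```text
the job is handed in; nothing more can be done
None
```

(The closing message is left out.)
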